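# Switch on the shop lights from the counter panel

### The job

Open up the shop: the orange deck box left standing on the switch panel is in the way, so set it down gently and upright in the free bay of the pink tray and let go of it. Then switch on the main power (red toggle) and, after that, the shelf lights (blue toggle), flipping each right over towards the green stripe. Leave the yellow toggle off and do not disturb the tape dispenser, pen stand, bottle or snowman.

Things in the scene. Friction and masses are not known exactly. Their poses are not given: they have to be found in the camera images.
- panel_top (a point): middle of the top deck of the grey switch panel, a fixed low box 180 mm (x) x 290 mm (y) x 45 mm high standing on the counter; this point is 45 mm above the counter. x axis points to the on side, where a green stripe runs along the deck's edge 81 mm from the middle. Two thin upright fins (3 mm thick, 25 mm above the deck, from 5 to 75 mm in x) stand at y = -42.5 and +42.5 mm, half-way between the toggles
- red_pivot (a point): pivot of the red toggle, 3 mm above the panel's deck (in a steel collar 22 mm across and 6 mm high, on a flat red patch); its x axis is level and points to the on side, z up. The three toggles sit 85 mm apart along the panel's y, 35 mm to +x of its middle, in an order that changes
- blue_pivot (a point): pivot of the blue toggle, 3 mm above the panel's deck (in a steel collar 22 mm across and 6 mm high, on a flat blue patch); its x axis is level and points to the on side, z up. The three toggles sit 85 mm apart along the panel's y, 35 mm to +x of its middle, in an order that changes
- yellow_pivot (a point): pivot of the yellow toggle, 3 mm above the panel's deck (in a steel collar 22 mm across and 6 mm high, on a flat yellow patch); its x axis is level and points to the on side, z up. The three toggles sit 85 mm apart along the panel's y, 35 mm to +x of its middle, in an order that changes
- red_tip (a point): centre of the round end of the red bat, 34 mm from its pivot. The bat is a steel stem 9 mm thick with a red plastic sleeve 14 mm thick over its upper half; its end reaches 7 mm beyond this point
- blue_tip (a point): centre of the round end of the blue bat, 34 mm from its pivot. The bat is a steel stem 9 mm thick with a blue plastic sleeve 14 mm thick over its upper half; its end reaches 7 mm beyond this point
- yellow_tip (a point): centre of the round end of the yellow bat, 34 mm from its pivot. The bat is a steel stem 9 mm thick with a yellow plastic sleeve 14 mm thick over its upper half; its end reaches 7 mm beyond this point
- red_bat (a joint): joint of the red toggle, rad: 0 = fully off (bat leans to the panel's -x side), 0.42 = upright dead centre, 0.84 = fully on (bat leans to the panel's +x side, towards the green stripe). It is an over-centre snap switch: it is held in either end with about 0.06 N m (some 2 N pushed sideways near the tip) and it snaps across by itself once past 0.42
- blue_bat (a joint): joint of the blue toggle, rad: 0 = fully off (bat leans to the panel's -x side), 0.42 = upright dead centre, 0.84 = fully on (bat leans to the panel's +x side, towards the green stripe). It is an over-centre snap switch: it is held in either end with about 0.06 N m (some 2 N pushed sideways near the tip) and it snaps across by itself once past 0.42
- yellow_bat (a joint): joint of the yellow toggle, rad: 0 = fully off (bat leans to the panel's -x side), 0.42 = upright dead centre, 0.84 = fully on (bat leans to the panel's +x side, towards the green stripe). It is an over-centre snap switch: it is held in either end with about 0.06 N m (some 2 N pushed sideways near the tip) and it snaps across by itself once past 0.42
- deck_mid (a point): centre of the loose orange deck box (card box), 42 mm (its x) x 66 mm (its y) x 92 mm high, about 0.22 kg, standing upright on the panel's deck on the off side of the toggles; this point is 46 mm above its underside. Its 42 mm faces can be pinched from above; the bats next to it reach 41 mm above the deck
- bay_floor (a point): centre of the floor of the free bay in the fixed pink tray; 5 mm above the counter. The bay is 115 mm (x) x 113 mm (y) inside; the tray's walls stand 45 mm above the counter, and beyond its +y wall the other bay is filled with upright card packs, tops 93 mm above the counter
- tape_dispenser: navy tape dispenser, 65 mm (x) x 160 mm (y) x 90 mm high, loose, 1.2 kg, on the counter beyond the panel's on side; origin at the middle of its underside. Leave it alone
- pen_stand: black pen stand, 65 x 65 mm base 18 mm high with a pen rising to 130 mm above the counter and leaning 30 mm to its -x, loose, in front of the panel's off side; origin at the middle of its underside. Leave it alone
- cleaner_bottle: blue bottle, 56 mm across, 165 mm high, loose, 0.3 kg, on the counter beside the panel's -y end; origin at the middle of its underside. Leave it alone
- snowman: snowman figurine, 60 mm across the base, 126 mm high, loose, 0.15 kg, on the counter on the -x side of the tray; origin at the middle of its underside. Leave it alone
Mind the look-alikes: they are no part of the job. There is more than one size of the part that bears bay_floor; the job needs the middle-sized.

How it is judged:
On the way, in this order (a step that is already met when the one before it is completed fails the run):
1. the deck box stands upright in the tray's free bay, let go, with red and blue still off (x of deck_mid in the frame of bay_floor between -0.045 and 0.045 m and y of deck_mid in the frame of bay_floor between -0.045 and 0.045 m and z of deck_mid in the frame of bay_floor between 0.036 and 0.054 m and angle between deck_mid's own z axis and vertical below 0.12 rad and contact force between deck_box and the fingers below 0.1 N and linear speed of deck_box below 0.03 m/s and value of joint each of red_bat, blue_bat below 0.1 rad), for 0.2 s.
2. the red toggle is snapped on while blue is still off (value of joint red_bat above 0.74 rad and value of joint blue_bat below 0.1 rad), for 0.2 s.
3. the blue toggle is snapped on as well (value of joint each of red_bat, blue_bat above 0.74 rad), for 0.2 s.
At the end, for the whole second after the job is handed in: The deck box stands upright (within 0.12 rad) on the floor of the tray's free bay (its centre within 45 mm of the bay's centre in x and in y and 36 to 54 mm above its floor), released and at rest; the red and blue toggles are on (above 0.74 rad), the yellow one off (below 0.1 rad) (all of step 3 and x of deck_mid in the frame of bay_floor between -0.045 and 0.045 m and y of deck_mid in the frame of bay_floor between -0.045 and 0.045 m and z of deck_mid in the frame of bay_floor between 0.036 and 0.054 m and angle between deck_mid's own z axis and vertical below 0.12 rad and contact force between deck_box and the fingers below 0.1 N and linear speed of deck_box below 0.03 m/s and value of joint yellow_bat below 0.1 rad); the robot touches nothing.
It fails at once if the yellow toggle is pushed to or past its centre (value of joint yellow_bat above 0.4 rad).
It fails at once if the deck box is dropped: it moves faster than 0.7 m/s with its centre within 80 mm of the bay floor's height (z of deck_mid in the frame of bay_floor below 0.08 m and linear speed of deck_box above 0.7 m/s).
It fails at once if the tape dispenser, pen stand, bottle or snowman is shifted by more than 25 mm or tipped by more than 0.3 rad (distance of any of tape_dispenser, pen_stand, cleaner_bottle, snowman from where it was at the start of the episode above 0.025 m or angle between any of tape_dispenser, pen_stand, cleaner_bottle, snowman's own z axis and vertical above 0.3 rad).
It also fails if it takes over 67 s, if anything falls off the work surface, if the arm or the gripper's body presses on something with over 40 N, if the wrist force passes 120 N, or if a joint passes its speed limit or range.

### The arm

A 7-joint arm with a two-finger parallel gripper is mounted at the origin on the work surface. World frame = base frame: x ahead of the robot, y to its left, z up, the work surface at z = 0. Lengths are in m, angles in rad, forces in N, time in s.
With the tool pointing down it reaches from about 0.4 to 0.85 m from the base axis. Payload 10.4 kg.
Tool frame: the origin (TCP) lies midway between the tips of the shut fingers; the grasp point (between the pads) lies 19 mm behind it; z points along the fingers, y is the line along which they close (so a half turn about z gives the same grasp; the last joint's range is limited). The gripper opens to 87 mm and grips with 3 to 60 N. Pads are 19 mm wide; open, the fingers measure 117 mm over their backs; the gripper's body (75 mm by 190 mm) begins 51 mm behind the grasp point.
Start: joints at [1.261, 0.332, -0.065, 1.46, 0.022, 1.35, -0.088], TCP at [0.177, -0.599, 0.223] pointing down, gripper open.
Joint ranges: [-2.6, 2.6], [-0.5, 2.12], [-1.47, 1.34], [0.16, 2.42], [-1.27, 4.41], [0.06, 2.06], [-2.6, 2.6]. Speed limits (rad/s): [2.22, 2.22, 2.79, 2.79, 3.14, 3.14, 3.14].

### API

Orientations are given as a unit quaternion [x, y, z, w].
In Python, from bench import sensors, eyes, order gives the robot as it stands.
- The arm moves only by the tool arm_command, never from a script. Its argument "steps" is a list of rows, each an object with "rot": the turn, a rotation vector about the world's x, y, z in degrees, a list of three; "slide": the shift along the world's x, y, z in m, a list of three; "grip": the opening, from 0 (shut) to 1 (fully open). A call has exactly 8 rows; each row shifts and turns the commanded pose from where the row before left it; what a row does not reach is not made up. A row lasts 1/8 s, in which the tool goes at most 62.5 mm and 10.7 degrees, less where a joint would pass 70% of its speed; a pose out of reach is approached as far as the arm can. A call with a gripper value outside its range is refused whole. The fingers move at their own pace and stop on an object; "newtons" is the grip in N (left out, the last holds). Time passes only in rows, so rows that do not move let the fingers close, or fill a call up. It gives the time, the measured TCP pose, the force, the opening and the grip force at its end, in the units of the state.
- sensors.read_state(): the state, without advancing time (a new reading comes with each control period).
- eyes.camera(name): name is "scene" or "top" or "wrist"; returns a dict with "pixels" (420x560x3 uint8, red, green, blue), "intrinsics" (3x3 intrinsics, pixels), "pose" (4x4, takes a point from camera to world coordinates). Camera axes: x right, y down, z forward; pixel columns grow to the right and rows downward; lengths in m; the calibration is good to about 2 mm. A picture is of the moment at which its call begins. There is no depth.
- order.close_job(): hands the job in; it is judged then, once.
Trained networks look in a picture, given as the dict that the camera call returned (one of the last four; its "shot" number tells which), for a name from the list of things; names that differ only in an ending like _2 or _b are one class to them, and where a whole thing is asked for, a point or a joint stands for the part that bears it (a point fixed in the world has none). Each returns a list of dicts, best first, with "conf" (0 to 1); they miss things now and then, are a little off and sometimes report something else, mostly with a low value. They report only what shows in the picture. A call takes as long as a camera call. They do not tell look-alikes from the thing itself.
- eyes.look_for(name, picture): "bbox" ([left, top, right, bottom] in pixels, round what is visible of it).
The state is a dict: "time": time; "joint_positions": joint angles; "joint_vel": joint speeds; "joint_torque": joint torques, N m; "ee_pos": TCP position; "eef_rot": TCP orientation; "ft_force": force on the tool from outside, world axes, zero at the start; "torque": the same for the moment, N m; "width": finger opening in m; "grip_force": force on a finger pad.
Only numpy, scipy, OpenCV 4.12 (cv2) and the standard library are available. Lean on these libraries where they do the work, as an engineer would, in place of code of your own. Each camera call takes 0.05 s, during which the arm holds its last target. There are 200 camera calls.

## Working session

There is one attempt and no reset: what is moved stays moved. The work goes in short steps, Python scripts to look and compute and a tool call to move; the robot and the scene stay as the last step left them, time stands still between calls to the robot, and variables do not carry over. Pictures are saved under pics/ and viewed, at most 10 in all, crops included, and the job is handed in when it is done.

Besides the shell and the picture viewer there is one more tool, called after "Request:" as a command line: name --argument value ..., lists and objects as JSON in quotes. arm_command: Moves the arm, as the interface text tells. Its arguments: {"type":"object","properties":{"steps":{"type":"array","items":{"type":"object","properties":{"rot":{"type":"array","items":{"type":"number"}},"slide":{"type":"array","items":{"type":"number"}},"grip":{"type":"number"}}}},"newtons":{"type":"number"}},"required":["steps"]}

```bash
mkdir -p pics
cat > h.py <<'E'
import numpy as np,cv2
from bench import sensors,eyes,order
def ray(p,u,v):
    K=np.array(p["intrinsics"]);T=np.array(p["pose"])
    d=T[:3,:3]@np.linalg.solve(K,[u,v,1]);return T[:3,3],d
def onz(p,u,v,z):
    o,d=ray(p,u,v);return np.round(o+d*(z-o[2])/d[2],4)
def proj(p,X):
    K=np.array(p["intrinsics"]);T=np.array(p["pose"])
    c=K@(T[:3,:3].T@(np.array(X)-T[:3,3]));return np.round(c[:2]/c[2],1)
def save(p,n): cv2.imwrite(f"pics/{n}.png",p["pixels"][:,:,::-1])
E
python3 - <<'E'
from h import *
s=sensors.read_state();print(s)
for c in ["top","scene"]:
    p=eyes.camera(c);save(p,c+"1");print(c,np.round(p["pose"],3).tolist(),np.round(p["intrinsics"],1).tolist())
    for n in ["deck_mid","bay_floor","red_tip","blue_tip","yellow_tip","panel_top","tape_dispenser","pen_stand","cleaner_bottle","snowman"]:
        print(n,[(np.round(b["bbox"]).tolist(),round(b["conf"],2)) for b in eyes.look_for(n,p)[:4]])
E
```

```text
{'time': 0.0, 'joint_positions': array([ 1.26139583,  0.3329022 , -0.06469732,  1.46092854,  0.021616  ,
        1.34987865, -0.08850309]), 'joint_vel': array([ 0.00084456,  0.0015878 ,  0.00054852,  0.001299  , -0.00063262,
        0.000847  ,  0.00108245]), 'joint_torque': array([ 9.14826232e-04, -6.23252177e+01,  2.52258056e-02, -3.89900029e+01,
       -6.11261185e-02,  3.97219404e-02,  8.93555216e-05]), 'ee_pos': array([ 0.17668511, -0.59911428,  0.22174109]), 'eef_rot': array([ 9.89734211e-01,  1.42918460e-01, -1.41162085e-04, -6.96174610e-04]), 'ft_force': array([0.64959694, 0.02052146, 0.44822422]), 'torque': array([0.01117165, 0.01050003, 0.05195849]), 'grip_force': 0.0, 'width': 0.08664681434548031}
top [[0.025, -0.994, 0.108, 0.322], [-0.999, -0.021, 0.037, -0.07], [-0.034, -0.109, -0.993, 1.061], [0.0, 0.0, 0.0, 1.0]] [[389.5, 0.0, 280.0], [0.0, 389.5, 209.4], [0.0, 0.0, 1.0]]
deck_mid [([154.0, 158.0, 188.0, 184.0], 0.71)]
bay_floor [([320.0, 148.0, 405.0, 214.0], 0.96), ([345.0, 83.0, 411.0, 132.0], 0.76), ([326.0, 272.0, 443.0, 368.0], 0.62), ([124.0, 198.0, 160.0, 223.
[... 507 characters left out ...]
0, 242.0], 0.65)]
scene [[-0.058, 0.86, -0.507, 1.094], [0.998, 0.054, -0.023, -0.005], [0.007, -0.507, -0.862, 1.17], [0.0, 0.0, 0.0, 1.0]] [[536.4, 0.0, 277.2], [0.0, 536.4, 218.5], [0.0, 0.0, 1.0]]
deck_mid [([377.0, 233.0, 416.0, 270.0], 0.89)]
bay_floor [([124.0, 89.0, 240.0, 173.0], 0.91), ([110.0, 306.0, 192.0, 370.0], 0.84), ([133.0, 213.0, 236.0, 286.0], 0.74)]
red_tip []
blue_tip []
yellow_tip []
panel_top [([315.0, 227.0, 457.0, 335.0], 0.85)]
tape_dispenser [([345.0, 307.0, 420.0, 371.0], 0.69)]
pen_stand [([412.0, 196.0, 441.0, 250.0], 0.59), ([412.0, 286.0, 432.0, 311.0], 0.35)]
cleaner_bottle [([296.0, 224.0, 322.0, 274.0], 0.89)]
snowman [([171.0, 182.0, 195.0, 218.0], 0.69)]
```

Run:
```python
import cv2,numpy as np
a=cv2.imread("pics/top1.png");b=cv2.imread("pics/scene1.png")
x=cv2.resize(a[75:375,100:460],None,fx=2,fy=2,interpolation=cv2.INTER_CUBIC);cv2.imwrite("pics/top1c.png",x)
x=cv2.resize(b[180:400,290:480],None,fx=2.7,fy=2.7,interpolation=cv2.INTER_CUBIC);cv2.imwrite("pics/scene1c.png",x);print(x.shape)
```

```text
(594, 513, 3)
```

View pics/top1c.png

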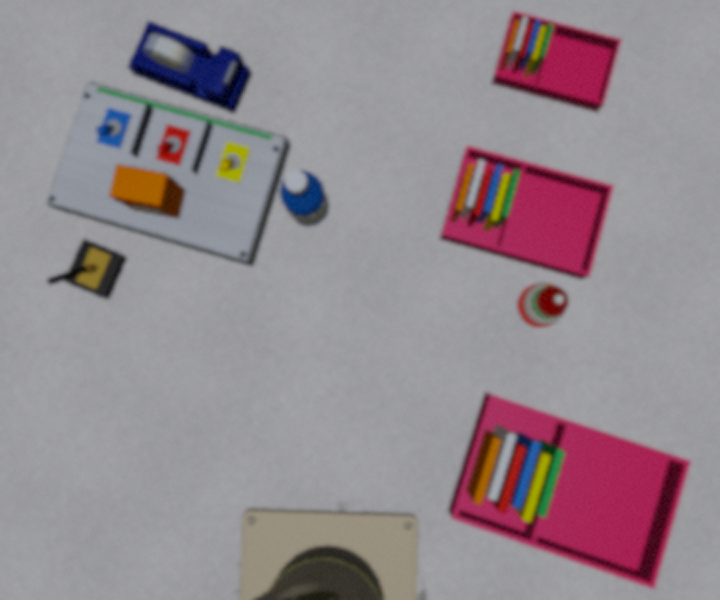

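View pics/scene1c.png

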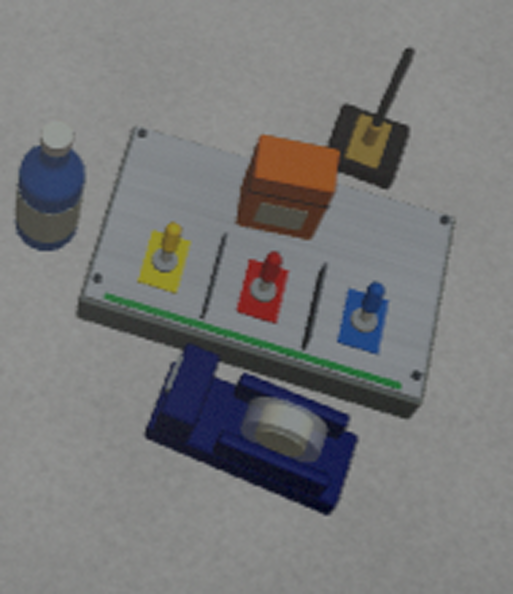

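The crops show the panel at about (184,161) in the full top picture: blue, red and yellow toggles run left to right, and the box stands behind red. Three pink trays stand on the right; the middle-sized one is at (363,181), with the snowman just below it.

```bash
python3 - <<'E'
from h import *
p=eyes.camera("top");q=eyes.camera("scene")
c=lambda u,v:(u/2+100,v/2+75); d=lambda u,v:(u/2.7+290,v/2.7+180)
print("panel top");P=np.array([onz(p,*c(*a),.045) for a in [(90,83),(288,138),(252,264),(50,206)]]);print(P,P.mean(0))
Q=np.array([onz(q,*d(*a),.045) for a in [(420,400),(80,298),(135,127),(454,216)]]);print("scene");print(Q,Q.mean(0))
for A in (P,Q): print([round(float(np.linalg.norm(A[i]-A[(i+1)%4])),3) for i in range(4)], [round(float(np.degrees(np.arctan2(*(A[i]-A[j])[[1,0]]))),1) for i,j in ((0,3),(1,2),(0,1),(3,2))])
for nm,a in [("small",[(513,12),(620,40),(600,110),(495,83)]),("mid",[(467,148),(611,185),(586,276),(442,238)]),("big",[(487,394),(688,462),(654,586),(450,514)])]:
    A=np.array([onz(p,*c(*x),.045) for x in a]);print(nm,A.tolist(),[round(float(np.linalg.norm(A[i]-A[(i+1)%4])),3) for i in range(4)])
print("toggle collars top",[onz(p,*c(*a),.048) for a in [(113,130),(172,147),(234,163)]])
print("toggle collars scene",[onz(q,*d(*a),.049) for a in [(365,320),(264,290),(165,261)]])
print("box top scene",[onz(q,*d(*a),.137) for a in [(262,137),(340,150),(330,193),(247,180)]])
print("box top top",[onz(p,*c(*a),.137) for a in [(116,165),(161,171),(158,206),(111,199)]])
print("bottle",onz(q,*d(57,135),.165),"pen",onz(q,*d(409,50),.13), "pen top", onz(p,*c(50,281),.13))
E
python3 - <<'E'
import cv2
b=cv2.imread("pics/scene1.png");cv2.imwrite("pics/scene1t.png",cv2.resize(b[150:390,80:300],None,fx=2.5,fy=2.5,interpolation=cv2.INTER_CUBIC))
E
```

```text
panel top
[[0.6806 0.3418 0.045 ]
 [0.6077 0.0679 0.045 ]
 [0.4366 0.1097 0.045 ]
 [0.5094 0.3855 0.045 ]] [0.558575 0.226225 0.045   ]
scene
[[0.6868 0.3464 0.045 ]
 [0.615  0.0709 0.045 ]
 [0.4474 0.1171 0.045 ]
 [0.5189 0.3925 0.045 ]] [0.567025 0.231725 0.045   ]
[0.283, 0.176, 0.285, 0.177] [-14.3, -13.7, 75.1, 75.2]
[0.285, 0.174, 0.285, 0.174] [-15.4, -15.4, 75.4, 75.4]
small [[0.7868, -0.2315, 0.045], [0.749, -0.3741, 0.045], [0.652, -0.3467, 0.045], [0.6873, -0.2078, 0.045]] [0.148, 0.101, 0.143, 0.102]
mid [[0.5977, -0.1713, 0.045], [0.5508, -0.3601, 0.045], [0.4299, -0.3268, 0.045], [0.4762, -0.1398, 0.045]] [0.195, 0.125, 0.193, 0.126]
big [[0.2751, -0.2, 0.045], [0.197, -0.4525, 0.045], [0.0449, -0.4077, 0.045], [0.1239, -0.1545, 0.045]] [0.264, 0.159, 0.265, 0.158]
toggle collars top [array([0.6144, 0.305 , 0.048 ]), array([0.5922, 0.2235, 0.048 ]), array([0.5716, 0.1388, 0.048 ])]
toggle collars scene [array([0.6219, 0.3066, 0.049 ]), array([0.6001, 0.2242, 0.049 ]), array([0.5786, 0.1418, 0.049 ])]
box top scene [array([0.5033, 0.2109, 0.137 ]), array([0.5115, 0.2738, 0.137 ]), array([0.5515, 0.263 , 0.137 ]), array([0.5438, 0.197 , 0.137 ])]
box top top [array([0.5448, 0.2657, 0.137 ]), array([0.5383, 0.2097, 0.137 ]), array([0.4948, 0.2111, 0.137 ]), array([0.5025, 0.2694, 0.137 ])]
bottle [0.5276 0.042  0.165 ] pen [0.406  0.3418 0.13  ] pen top [0.4012 0.341  0.13  ]
```

View pics/scene1t.png

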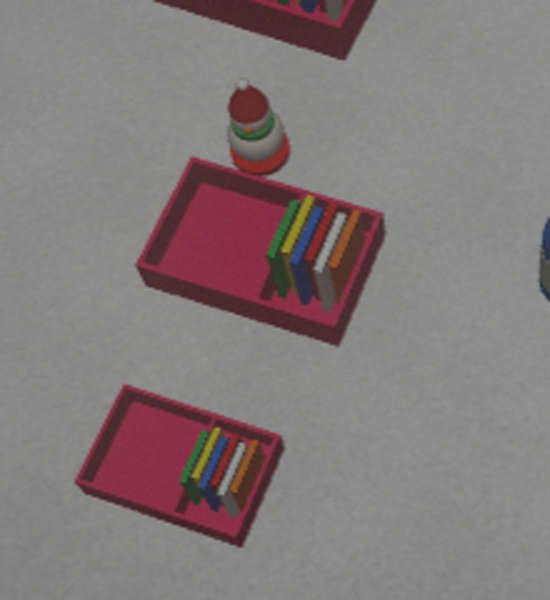

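The middle tray in this crop has its free bay on the left (-y), with the packs on the right and the snowman behind it. Its outer size of 195 x 125 mm fits a 115 x 113 mm bay. I'm moving to the box now, with the fingers set to close along its 66 mm side.

Request:
arm_command --steps '[{"slide": [0.03,0.05,0.01],"rot": [0,0,-3],"grip": 1},{"slide": [0.03,0.05,0.01],"rot": [0,0,-3],"grip": 1},{"slide": [0.03,0.05,0.01],"rot": [0,0,-3],"grip": 1},{"slide": [0.03,0.05,0.01],"rot": [0,0,-3],"grip": 1},{"slide": [0.03,0.05,0.01],"rot": [0,0,-3],"grip": 1},{"slide": [0.03,0.05,0.01],"rot": [0,0,-3],"grip": 1},{"slide": [0.03,0.05,0.01],"rot": [0,0,-3],"grip": 1},{"slide": [0.03,0.05,0.01],"rot": [0,0,-2],"grip": 1}]'

```text
time: 2.2
ee_pos: [0.4175, -0.1977, 0.3032]
eef_rot: [0.998, -0.058, 0.0, 0.0]
ft_force: [0.9, -1.4, 0.9]
width: 0.0875
grip_force: 0.0
```

Request:
arm_command --steps '[{"slide": [0.01,0.054,0],"grip": 1},{"slide": [0.01,0.054,0],"grip": 1},{"slide": [0.01,0.054,0],"grip": 1},{"slide": [0.01,0.054,0],"grip": 1},{"slide": [0.01,0.054,0],"grip": 1},{"slide": [0.01,0.054,0],"grip": 1},{"slide": [0.01,0.054,0],"grip": 1},{"slide": [0.03,0.054,0],"grip": 1}]'

```text
schema error: expected keys rot, slide, grip
```

Run:
```python
from h import *
p=eyes.camera("wrist");save(p,"w1");print(sensors.read_state()["ee_pos"],np.round(p["pose"],3).tolist(),p["intrinsics"][0][0])
print(eyes.look_for("deck_mid",p)[:2]);print(proj(p,[.524,.2375,.137]),proj(p,[.596,.223,.048]))
```

```text
[ 0.42167574 -0.19021567  0.30475937] [[-0.115, -0.96, -0.257, 0.486], [-0.993, 0.111, 0.03, -0.207], [-0.0, 0.259, -0.966, 0.466], [0.0, 0.0, 0.0, 1.0]] 308.4823567229029
[]
[-151.   136.9] [-72.3  74.4]
```

View pics/w1.png

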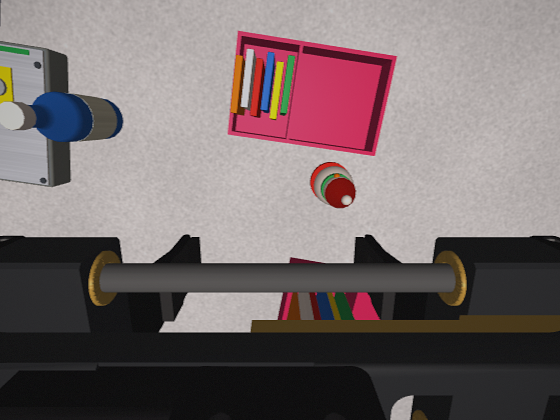

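The wrist picture shows the middle tray's rim corners at (240,31), (396,56), (374,156) and (229,134), and the snowman's base near (325,180). The move was refused because every row needs "rot".

Run:
```python
from h import *
p=eyes.camera("wrist")
A=np.array([onz(p,*a,.045) for a in [(240,31),(396,56),(374,156),(229,134)]]);print(A,[round(float(np.linalg.norm(A[i]-A[(i+1)%4])),3) for i in range(4)])
y=(A[0]+A[3]-A[1]-A[2])/2;y/=np.linalg.norm(y);print("yaw",np.degrees(np.arctan2(y[1],y[0]))-90,"bay",(A[1]+A[2])/2+y*.0615)
print("snowman base",onz(p,332,184,.02))
```

```text
[[ 0.6034 -0.168   0.045 ]
 [ 0.5549 -0.3585  0.045 ]
 [ 0.4332 -0.328   0.045 ]
 [ 0.4827 -0.1366  0.045 ]] [0.197, 0.125, 0.198, 0.125]
yaw -14.39222275372616 bay [ 0.50933634 -0.28368006  0.045     ]
snowman base [ 0.3955 -0.273   0.02  ]
```

Request:
arm_command --steps '[{"slide": [0.01,0.054,0],"rot": [0,0,0],"grip": 1},{"slide": [0.01,0.054,0],"rot": [0,0,0],"grip": 1},{"slide": [0.01,0.054,0],"rot": [0,0,0],"grip": 1},{"slide": [0.01,0.054,0],"rot": [0,0,0],"grip": 1},{"slide": [0.01,0.054,0],"rot": [0,0,0],"grip": 1},{"slide": [0.01,0.054,0],"rot": [0,0,0],"grip": 1},{"slide": [0.01,0.054,0],"rot": [0,0,0],"grip": 1},{"slide": [0.0,0.04,0],"rot": [0,0,0],"grip": 1}]'

```text
time: 3.35
ee_pos: [0.4875, 0.2191, 0.3021]
eef_rot: [0.998, -0.058, -0.0, -0.0]
ft_force: [0.4, -1.2, -0.3]
width: 0.087
grip_force: 0.0
```

Run:
```python
from h import *
p=eyes.camera("wrist");save(p,"w2");print(sensors.read_state()["ee_pos"],np.round(p["pose"],3).tolist())
print(eyes.look_for("deck_mid",p)[:2]);print(proj(p,[.524,.2375,.137]),proj(p,[.596,.223,.048]))
```

```text
[0.48579279 0.22418407 0.30205464] [[-0.115, -0.959, -0.258, 0.556], [-0.993, 0.11, 0.031, 0.21], [-0.001, 0.26, -0.966, 0.465], [0.0, 0.0, 0.0, 1.0]]
[{'bbox': [224.4, 135.7, 288.3, 182.1], 'conf': 0.75}, {'bbox': [257.1, 93.5, 271.0, 110.9], 'conf': 0.72}]
[254.9 157.5] [263.6  92.1]
```

View pics/w2.png

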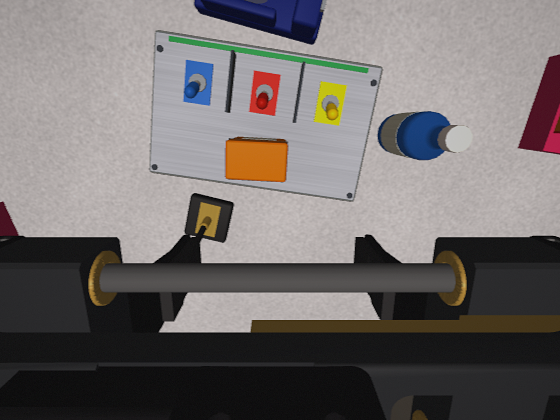

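The wrist picture shows the box top between (226,139) and (287,182), and the panel corners at (155,31), (382,68), (355,200) and (150,172). The collars are near (197,82), (264,90) and (331,102).

Run:
```python
from h import *
p=eyes.camera("wrist");im=p["pixels"]
h=cv2.cvtColor(im,cv2.COLOR_RGB2HSV);m=((h[...,0]>6)&(h[...,0]<18)&(h[...,1]>180)&(h[...,2]>140)).astype(np.uint8);m[200:]=0
k=max(cv2.findContours(m,0,2)[0],key=cv2.contourArea);r=cv2.minAreaRect(k);B=cv2.boxPoints(r)
W=np.array([onz(p,*a,.137) for a in B]);print(B.round().tolist(),W,W.mean(0))
e=W[1]-W[0];f=W[2]-W[1];print([(np.linalg.norm(v).round(4),np.degrees(np.arctan2(v[1],v[0])).round(1)) for v in (e,f)])
A=np.array([onz(p,*a,.045) for a in [(155,31),(382,68),(355,200),(150,172)]]);print(A,A.mean(0),[round(float(np.linalg.norm(A[i]-A[(i+1)%4])),3) for i in range(4)])
y=A[0]+A[3]-A[1]-A[2];yaw=np.arctan2(y[1],y[0])-np.pi/2;c=A.mean(0);print("yaw",np.degrees(yaw))
for n,dy in (("blue",.085),("red",0),("yellow",-.085)):
    w=c[:2]+np.array([np.cos(yaw)*.035-np.sin(yaw)*dy,np.sin(yaw)*.035+np.cos(yaw)*dy]);print(n,w,proj(p,[*w,.049]))
print(sensors.read_state()["ee_pos"])
```

```text
[[227.0, 176.0], [229.0, 138.0], [290.0, 141.0], [288.0, 180.0]] [[0.5058 0.2733 0.137 ]
 [0.5455 0.2648 0.137 ]
 [0.535  0.2021 0.137 ]
 [0.4948 0.2085 0.137 ]] [0.520275 0.237175 0.137   ]
[(np.float64(0.0406), np.float64(-12.1)), (np.float64(0.0636), np.float64(-99.5))]
[[0.6788 0.3505 0.045 ]
 [0.6066 0.0757 0.045 ]
 [0.4394 0.1168 0.045 ]
 [0.5092 0.3939 0.045 ]] [0.5585   0.234225 0.045   ] [0.284, 0.172, 0.286, 0.175]
yaw -14.428841192260768
blue [0.61357611 0.30782271] [197.9  83.2]
red [0.59239602 0.22550379] [264.8  93.4]
yellow [0.57121594 0.14318487] [330.6 103.5]
[0.48658818 0.21945647 0.30199689]
```

Request:
arm_command --steps '[{"slide": [0.018,0.009,0],"rot": [0,0,-3],"grip": 1},{"slide": [0.018,0.009,0],"rot": [0,0,0],"grip": 1},{"slide": [0,0,-0.04],"rot": [0,0,0],"grip": 1},{"slide": [0,0,-0.05],"rot": [0,0,0],"grip": 1},{"slide": [0,0,-0.05],"rot": [0,0,0],"grip": 1},{"slide": [0,0,-0.03],"rot": [0,0,0],"grip": 1},{"slide": [0,0,-0.03],"rot": [0,0,0],"grip": 1},{"slide": [0,0,0],"rot": [0,0,0],"grip": 1}]'

```text
time: 4.5
ee_pos: [0.5223, 0.2334, 0.1005]
eef_rot: [0.996, -0.085, -0.002, 0.002]
ft_force: [-0.5, 0.1, -0.0]
width: 0.0868
grip_force: 0.0
```

Request:
arm_command --newtons 15 --steps '[{"slide": [0,0,0],"rot": [0,0,0],"grip": 0.5},{"slide": [0,0,0],"rot": [0,0,0],"grip": 0.5},{"slide": [0,0,0],"rot": [0,0,0],"grip": 0.5},{"slide": [0,0,0],"rot": [0,0,0],"grip": 0.5},{"slide": [0,0,0],"rot": [0,0,0],"grip": 0.5},{"slide": [0,0,0],"rot": [0,0,0],"grip": 0.5},{"slide": [0,0,0.01],"rot": [0,0,0],"grip": 0.5},{"slide": [0,0,0.01],"rot": [0,0,0],"grip": 0.5}]'

```text
time: 5.5
ee_pos: [0.5226, 0.2365, 0.1231]
eef_rot: [0.997, -0.083, -0.0, 0.0]
ft_force: [0.2, -0.1, -2.1]
width: 0.066
grip_force: 15.0
```

Request:
arm_command --steps '[{"slide": [0,0,0.04],"rot": [0,0,0],"grip": 0.5},{"slide": [0,0,0.05],"rot": [0,0,0],"grip": 0.5},{"slide": [0,0,0.05],"rot": [0,0,0],"grip": 0.5},{"slide": [0,-0.02,0.03],"rot": [0,0,0],"grip": 0.5},{"slide": [-0.005,-0.04,0],"rot": [0,0,-2],"grip": 0.5},{"slide": [-0.005,-0.05,0],"rot": [0,0,-2],"grip": 0.5},{"slide": [-0.005,-0.05,0],"rot": [0,0,-1],"grip": 0.5},{"slide": [0,-0.05,0],"rot": [0,0,0],"grip": 0.5}]'

```text
time: 6.5
ee_pos: [0.5072, 0.0251, 0.2933]
eef_rot: [0.992, -0.127, 0.0, 0.0]
ft_force: [1.6, 1.1, -1.4]
width: 0.0659
grip_force: 15.0
```

Request:
arm_command --steps '[{"slide": [0,-0.05,0],"rot": [0,0,0],"grip": 0.5},{"slide": [0,-0.05,0],"rot": [0,0,0],"grip": 0.5},{"slide": [0,-0.05,0],"rot": [0,0,0],"grip": 0.5},{"slide": [0,-0.05,0],"rot": [0,0,0],"grip": 0.5},{"slide": [0,-0.05,0],"rot": [0,0,0],"grip": 0.5},{"slide": [0,-0.04,0],"rot": [0,0,0],"grip": 0.5},{"slide": [0,-0.026,0],"rot": [0,0,0],"grip": 0.5},{"slide": [0,0,0],"rot": [0,0,0],"grip": 0.5}]'

```text
time: 7.5
ee_pos: [0.5074, -0.2911, 0.2923]
eef_rot: [0.992, -0.128, -0.0, -0.0]
ft_force: [0.5, 0.5, -2.3]
width: 0.066
grip_force: 15.0
```

Run:
```python
from h import *
s=sensors.read_state();p=eyes.camera("wrist");save(p,"w3");print(s["ee_pos"],s["eef_rot"],s["width"],s["ft_force"])
```

```text
[ 0.50736239 -0.29105642  0.2923248 ] [ 9.91775431e-01 -1.27989818e-01 -2.75276970e-04 -1.56063502e-04] 0.06602861237876959 [ 0.50214679  0.54725944 -2.3023395 ]
```

View pics/w3.png

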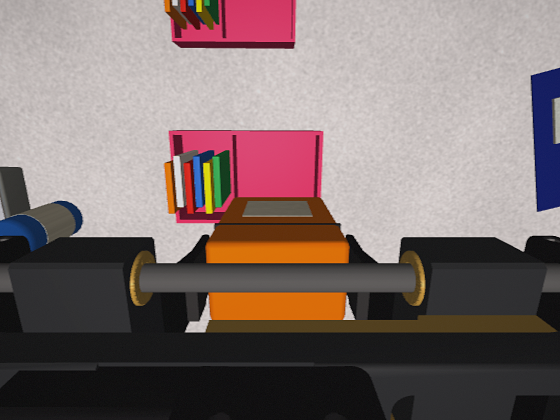

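The box hangs upright between the fingers, centred over the free bay (u about 279), and clear of the packs on the left. I'm lowering it.

Request:
arm_command --steps '[{"slide": [0,0,-0.04],"rot": [0,0,0],"grip": 0.5},{"slide": [0,0,-0.05],"rot": [0,0,0],"grip": 0.5},{"slide": [0,0,-0.05],"rot": [0,0,0],"grip": 0.5},{"slide": [0,0,-0.03],"rot": [0,0,0],"grip": 0.5},{"slide": [0,0,-0.02],"rot": [0,0,0],"grip": 0.5},{"slide": [0,0,-0.015],"rot": [0,0,0],"grip": 0.5},{"slide": [0,0,-0.01],"rot": [0,0,0],"grip": 0.5},{"slide": [0,0,-0.008],"rot": [0,0,0],"grip": 0.5}]'

```text
time: 8.55
ee_pos: [0.5082, -0.2896, 0.0697]
eef_rot: [0.992, -0.127, 0.0, 0.0]
ft_force: [0.7, 0.2, -2.3]
width: 0.0655
grip_force: 15.0
```

Request:
arm_command --steps '[{"slide": [0,0,-0.002],"rot": [0,0,0],"grip": 0.5},{"slide": [0,0,-0.002],"rot": [0,0,0],"grip": 0.5},{"slide": [0,0,-0.002],"rot": [0,0,0],"grip": 0.5},{"slide": [0,0,-0.001],"rot": [0,0,0],"grip": 0.5},{"slide": [0,0,0],"rot": [0,0,0],"grip": 0.5},{"slide": [0,0,0],"rot": [0,0,0],"grip": 0.5},{"slide": [0,0,0],"rot": [0,0,0],"grip": 0.5},{"slide": [0,0,0],"rot": [0,0,0],"grip": 0.5}]'

```text
time: 9.55
ee_pos: [0.5082, -0.2896, 0.0636]
eef_rot: [0.992, -0.127, 0.0, 0.0]
ft_force: [-3.4, 0.9, 5.8]
width: 0.0661
grip_force: 15.0
```

Request:
arm_command --steps '[{"slide": [0,0,0],"rot": [0,0,0],"grip": 0.88},{"slide": [0,0,0],"rot": [0,0,0],"grip": 0.88},{"slide": [0,0,0],"rot": [0,0,0],"grip": 0.88},{"slide": [0,0,0],"rot": [0,0,0],"grip": 0.88},{"slide": [0,0,0.02],"rot": [0,0,0],"grip": 0.88},{"slide": [0,0,0.03],"rot": [0,0,0],"grip": 0.88},{"slide": [0,0,0.05],"rot": [0,0,0],"grip": 0.88},{"slide": [0,0,0.05],"rot": [0,0,0],"grip": 0.88}]'

```text
time: 10.55
ee_pos: [0.5078, -0.2892, 0.2156]
eef_rot: [0.992, -0.127, 0.001, 0.0]
ft_force: [0.6, -0.4, 0.4]
width: 0.0765
grip_force: 0.0
```

Request:
arm_command --steps '[{"slide": [0,0,0.04],"rot": [0,0,0],"grip": 0.5},{"slide": [0,0,0.04],"rot": [0,0,0],"grip": 0.3},{"slide": [0,0.04,0],"rot": [0,0,0],"grip": 0},{"slide": [0,0.05,0],"rot": [0,0,0],"grip": 0},{"slide": [0,0.05,0],"rot": [0,0,0],"grip": 0},{"slide": [0,0.05,0],"rot": [0,0,0],"grip": 0},{"slide": [0,0.05,0],"rot": [0,0,0],"grip": 0},{"slide": [0,0.05,0],"rot": [0,0,0],"grip": 0}]'

```text
time: 11.55
ee_pos: [0.5075, 0.0024, 0.2941]
eef_rot: [0.992, -0.127, 0.001, 0.0]
ft_force: [0.3, -0.4, 0.5]
width: 0.0052
grip_force: 0.0
```

Run:
```python
from h import *
s=sensors.read_state();p=eyes.camera("wrist");save(p,"w4");print(s["ee_pos"],s["eef_rot"],s["width"],s["joint_positions"].round(2))
q=eyes.camera("top");cv2.imwrite("pics/m4.png",np.hstack([p["pixels"][:400],cv2.resize(q["pixels"][120:260,310:420],(314,400))])[:,:,::-1][:, 74:])
```

```text
[0.50754717 0.00240112 0.29414103] [ 9.91952358e-01 -1.26608222e-01  8.70823130e-04  3.45203301e-04] 0.0052486844106172294 [ 0.63  0.1  -0.77  1.62  0.07  1.45 -1.97]
```

View pics/m4.png

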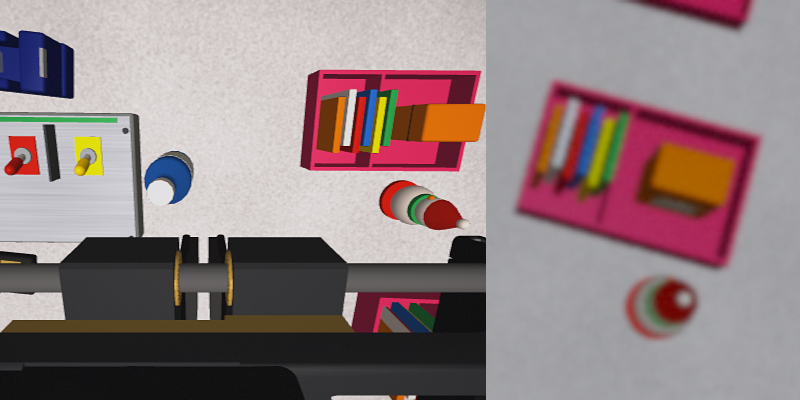

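The box stands upright in the free bay (right inset), nothing else has moved, and all the bats are still off. Next is the red toggle, pushed with the fingers shut.

Request:
arm_command --steps '[{"slide": [0.008,0.044,0],"rot": [0,0,0],"grip": 0},{"slide": [0.009,0.047,0],"rot": [0,0,0],"grip": 0},{"slide": [0.009,0.048,0],"rot": [0,0,0],"grip": 0},{"slide": [0.009,0.048,-0.02],"rot": [0,0,0],"grip": 0},{"slide": [0.009,0.047,-0.03],"rot": [0,0,0],"grip": 0},{"slide": [0,0,-0.05],"rot": [0,0,0],"grip": 0},{"slide": [0,0,-0.04],"rot": [0,0,0],"grip": 0},{"slide": [0,0,0],"rot": [0,0,0],"grip": 0}]'

```text
time: 12.65
ee_pos: [0.5507, 0.2333, 0.1511]
eef_rot: [0.992, -0.127, -0.002, 0.001]
ft_force: [-0.5, -0.5, 2.2]
width: 0.0005
grip_force: 0.0
```

Run:
```python
from h import *
s=sensors.read_state();p=eyes.camera("wrist");save(p,"w5");print(s["ee_pos"],s["eef_rot"],s["width"],proj(p,[.595,.225,.054]),proj(p,[.616,.3075,.054]))
```

```text
[0.5507444  0.23325582 0.15106914] [ 0.99191789 -0.12686254 -0.00180066  0.00124559] 0.0004696302336566418 [271.4 153.1] [169.1 153.6]
```

View pics/w5.png

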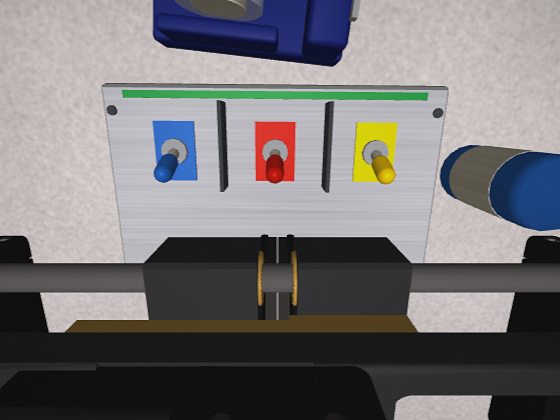

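The red collar is at (275,151) and the blue one at (174,150), about 3 mm off in y, so I'm correcting for that. Both bats lean to the off side.

Request:
arm_command --steps '[{"slide": [0.001,-0.001,-0.04],"rot": [0,0,0],"grip": 0},{"slide": [0,0,-0.03],"rot": [0,0,0],"grip": 0},{"slide": [0,0,-0.013],"rot": [0,0,0],"grip": 0},{"slide": [0,0,0],"rot": [0,0,0],"grip": 0},{"slide": [0.006,-0.0015,0],"rot": [0,0,0],"grip": 0},{"slide": [0.006,-0.0015,0],"rot": [0,0,0],"grip": 0},{"slide": [0.006,-0.0015,0],"rot": [0,0,0],"grip": 0},{"slide": [0,0,0],"rot": [0,0,0],"grip": 0}]'

```text
time: 13.7
ee_pos: [0.5713, 0.229, 0.0697]
eef_rot: [0.992, -0.127, 0.0, -0.0]
ft_force: [-0.9, 0.6, 0.7]
width: 0.0004
grip_force: 0.7
```

Request:
arm_command --steps '[{"slide": [0.006,-0.0015,0],"rot": [0,0,0],"grip": 0},{"slide": [0.006,-0.0015,0],"rot": [0,0,0],"grip": 0},{"slide": [0.006,-0.0015,0],"rot": [0,0,0],"grip": 0},{"slide": [0,0,0],"rot": [0,0,0],"grip": 0},{"slide": [0,0,0],"rot": [0,0,0],"grip": 0},{"slide": [0,0,0],"rot": [0,0,0],"grip": 0},{"slide": [0,0,0],"rot": [0,0,0],"grip": 0},{"slide": [0,0,0],"rot": [0,0,0],"grip": 0}]'

```text
time: 14.7
ee_pos: [0.5888, 0.2245, 0.0696]
eef_rot: [0.992, -0.127, 0.0, 0.0]
ft_force: [0.3, -0.8, -0.2]
width: -0.0001
grip_force: 0.0
```

Request:
arm_command --steps '[{"slide": [-0.012,0.003,0],"rot": [0,0,0],"grip": 0},{"slide": [-0.012,0.003,0.01],"rot": [0,0,0],"grip": 0},{"slide": [0,0,0.04],"rot": [0,0,0],"grip": 0},{"slide": [0,0,0.03],"rot": [0,0,0],"grip": 0},{"slide": [0.004,0.04,0],"rot": [0,0,0],"grip": 0},{"slide": [0.004,0.044,0],"rot": [0,0,0],"grip": 0},{"slide": [0,0,0],"rot": [0,0,0],"grip": 0},{"slide": [0,0,0],"rot": [0,0,0],"grip": 0}]'

```text
time: 15.7
ee_pos: [0.5722, 0.3148, 0.1501]
eef_rot: [0.992, -0.126, 0.0, 0.0]
ft_force: [-0.5, -0.8, -0.8]
width: 0.0007
grip_force: 0.0
```

Run:
```python
from h import *
s=sensors.read_state();p=eyes.camera("wrist");save(p,"w6");print(s["ee_pos"],s["eef_rot"],s["joint_positions"].round(2),proj(p,[.617,.3037,.054]))
```

```text
[0.5722128  0.31477254 0.15009735] [ 9.91998777e-01 -1.26247023e-01  2.69807736e-04  2.04546555e-04] [-0.12  0.51 -0.63  1.45  0.31  1.28 -2.6 ] [274.8 152.2]
```

View pics/w6.png

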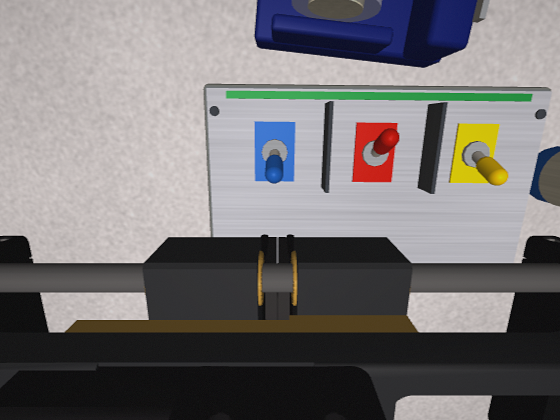

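Red now leans towards the green stripe, and blue at (274,165) and yellow are still off. Joint 7 is at its limit, so I'm turning the tool back 12° before the blue push.

Request:
arm_command --steps '[{"slide": [0,0,0],"rot": [0,0,4],"grip": 0},{"slide": [0,0,0],"rot": [0,0,4],"grip": 0},{"slide": [0,0,0],"rot": [0,0,4],"grip": 0},{"slide": [0,0,0],"rot": [0,0,0],"grip": 0},{"slide": [0,0,0],"rot": [0,0,0],"grip": 0},{"slide": [0,0,0],"rot": [0,0,0],"grip": 0},{"slide": [0,0,0],"rot": [0,0,0],"grip": 0},{"slide": [0,0,0],"rot": [0,0,0],"grip": 0}]'

```text
time: 16.75
ee_pos: [0.5728, 0.3146, 0.1496]
eef_rot: [1.0, -0.022, -0.0, 0.0]
ft_force: [0.4, -0.3, 0.2]
width: 0.0002
grip_force: 0.0
```

Run:
```python
from h import *
s=sensors.read_state();print(s["ee_pos"],s["eef_rot"],s["joint_positions"].round(2))
```

```text
[0.57279029 0.31455032 0.14956077] [ 9.99747287e-01 -2.24801601e-02 -1.52943306e-07  6.03077767e-05] [-0.09  0.52 -0.66  1.44  0.33  1.29 -2.4 ]
```

Request:
arm_command --steps '[{"slide": [0,0,-0.04],"rot": [0,0,0],"grip": 0},{"slide": [0,0,-0.03],"rot": [0,0,0],"grip": 0},{"slide": [0,0,-0.01],"rot": [0,0,0],"grip": 0},{"slide": [0,0,0],"rot": [0,0,0],"grip": 0},{"slide": [0.006,-0.0015,0],"rot": [0,0,0],"grip": 0},{"slide": [0.006,-0.0015,0],"rot": [0,0,0],"grip": 0},{"slide": [0.006,-0.0015,0],"rot": [0,0,0],"grip": 0},{"slide": [0,0,0],"rot": [0,0,0],"grip": 0}]'

```text
time: 17.75
ee_pos: [0.5912, 0.3098, 0.0696]
eef_rot: [1.0, -0.023, -0.0, -0.0]
ft_force: [-2.0, -0.0, -0.6]
width: 0.0003
grip_force: 0.6
```

Request:
arm_command --steps '[{"slide": [0.006,-0.0015,0],"rot": [0,0,0],"grip": 0},{"slide": [0.006,-0.0015,0],"rot": [0,0,0],"grip": 0},{"slide": [0.006,-0.0015,0],"rot": [0,0,0],"grip": 0},{"slide": [0,0,0],"rot": [0,0,0],"grip": 0},{"slide": [0,0,0],"rot": [0,0,0],"grip": 0},{"slide": [0,0,0],"rot": [0,0,0],"grip": 0},{"slide": [0,0,0],"rot": [0,0,0],"grip": 0},{"slide": [0,0,0],"rot": [0,0,0],"grip": 0}]'

```text
time: 18.75
ee_pos: [0.6088, 0.3055, 0.0696]
eef_rot: [1.0, -0.022, 0.0, 0.0]
ft_force: [-0.2, 0.2, -0.2]
width: 0.0004
grip_force: 0.0
```

Request:
arm_command --steps '[{"slide": [-0.012,0.003,0],"rot": [0,0,0],"grip": 0},{"slide": [-0.012,0.003,0.01],"rot": [0,0,0],"grip": 0},{"slide": [0,0,0.04],"rot": [0,0,0],"grip": 0},{"slide": [0,0,0.05],"rot": [0,0,0],"grip": 0},{"slide": [0,-0.02,0.05],"rot": [0,0,0],"grip": 0},{"slide": [0,-0.03,0.03],"rot": [0,0,0],"grip": 0},{"slide": [0,0,0],"rot": [0,0,0],"grip": 0},{"slide": [0,0,0],"rot": [0,0,0],"grip": 0}]'

```text
time: 19.75
ee_pos: [0.5839, 0.2622, 0.2494]
eef_rot: [1.0, -0.022, -0.0, 0.0]
ft_force: [-0.8, -0.3, -1.0]
width: 0.0004
grip_force: 0.0
```

Run:
```python
from h import *
s=sensors.read_state();p=eyes.camera("wrist");q=eyes.camera("top");print(s["ee_pos"],s["joint_positions"].round(2),s["ft_force"])
cv2.imwrite("pics/m7.png",np.hstack([p["pixels"][:240,:480],cv2.resize(q["pixels"][120:260,310:420],(189,240))])[:,:,::-1])
```

```text
[0.58390633 0.26221667 0.24935835] [-0.01  0.43 -0.68  1.35  0.27  1.45 -2.28] [-0.82914509 -0.3068248  -0.9860358 ]
```

View pics/m7.png

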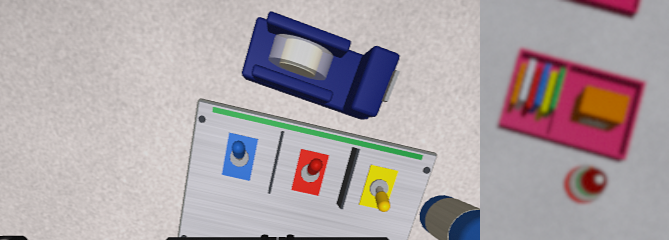

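Blue (238,150) and red (314,166) both lean towards the green stripe, yellow (381,197) is off, and the box stands in the bay. I'm handing in the job.

```bash
python3 -c "
from bench import order
print(order.close_job())"
```

```text
the job is handed in; nothing more can be done
None
```

The job is handed in at about 20 s of the 67 s allowed: the final pictures show the deck box upright and released in the middle tray's free bay, red then blue switched on and yellow off, with no sign that anything else moved; the judge's result was not shown.

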